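Gauge the gap of a tile press

ROBOT

A 6-joint arm with a two-finger parallel gripper is mounted at the origin on the work surface. World frame = base frame: x ahead of the robot, y to its left, z up, the work surface at z = 0. Lengths are in m, angles in rad, forces in N, time in s.
With the tool pointing down it reaches from about 0.325 to 0.85 m from the base axis. Payload 4.4 kg.
Tool frame: the origin (TCP) lies midway between the tips of the shut fingers; the grasp point (between the pads) lies 19 mm behind it; z points along the fingers, y is the line along which they close (so a half turn about z gives the same grasp; the last joint's range is limited). The gripper opens to 94 mm and grips with 3 to 60 N. Pads are 16 mm wide; open, the fingers measure 119 mm over their backs; the gripper's body (75 mm by 177 mm) begins 78 mm behind the grasp point.
Start: joints at [-1.464, 0.207, 1.542, -0, 1.393, -0.15], TCP at [0.147, -0.556, 0.205] pointing down, gripper open.
Joint ranges: [-2.73, 2.73], [-0.86, 2.22], [0.23, 2.46], [-1.11, 4.25], [0.08, 2.63], [-2.82, 2.82]. Speed limits (rad/s): [2.79, 2.79, 3.14, 3.14, 3.14, 3.14].

INTERFACE

Orientations are given as a unit quaternion [x, y, z, w].
In Python, from bench import r gives the robot as it stands.
- The arm moves only by the tool servo_tool, never from a script. Its argument "steps" is a list of rows, each a list of 7 numbers: the closure, from 0 (fully open) to 1 (shut), then the shift along the tool's x, y, z in mm, then the turn, a rotation vector about the tool's x, y, z in degrees. A call has 1 to 20 rows; each row shifts and turns the commanded pose from where the row before left it, along the tool's axes as they then stand; what a row does not reach is not made up. A row lasts 1/8 s, in which the tool goes at most 62.5 mm and 10.7 degrees, less where a joint would pass 70% of its speed; a pose out of reach is approached as far as the arm can. A call with a gripper value outside its range is refused whole. The fingers move at their own pace and stop on an object; "newtons" is the grip in N (left out, the last holds). Time passes only in rows, so rows that do not move let the fingers close. It gives the time, the measured TCP pose, the force, the opening and the grip force at its end, in the units of the state.
- r.get_state(): the state, without advancing time (a new reading comes with each control period).
- r.grab_frame(name): name is "side" or "top"; returns a dict with "color" (420x560x3 uint8, blue, green, red), "fx", "fy", "cx", "cy" (pixels), "view" (4x4, takes a point from world to camera coordinates). Camera axes: x right, y up, looking along -z (the intrinsics and any distortion apply to the point x, -y, -z); pixel columns grow to the right and rows downward; lengths in m; the calibration is good to about 2 mm. A picture is of the moment at which its call begins. There is no depth.
- r.job_done(): hands the job in; it is judged then, once.
The state is a dict: "time": time; "joint_pos": joint angles; "joint_vel": joint speeds; "tau": joint torques, N m; "ee_pos": TCP position; "tool_rot": TCP orientation; "ft_force": force on the tool from outside, world axes, zero at the start; "ft_torque": the same for the moment, N m; "width": opening from 0.0 (shut) to 1.0 (fully open); "grip_force": force on a finger pad.
Only numpy, scipy, OpenCV 4.12 (cv2) and the standard library are available. Lean on these libraries where they do the work, as an engineer would, in place of code of your own. Each camera call takes 0.05 s, during which the arm holds its last target. There are 200 camera calls.

TASK

Before gauging the small tile press, vent its air: twist the bleed knob on the valve block clockwise (seen from above) to its stop, then let go so that it springs back by itself. Then pick the taper gauge up by its wooden handle and slide its blade, lying flat on the lower plate, straight into the middle of the gap between the press's two plates until it drags snugly against both, without forcing it: the sprung upper plate may be raised only slightly (2 mm at most), never wedged up. Finish holding the gauge there by its handle, without letting go, and leave the paint bottle, the paint jar and the bowl where they stand.

Things in the scene. Friction and masses are not known exactly. Their poses are not given: they have to be found in the camera images.
- valve: Valve block: fixed grey box 70 x 70 mm, 52 mm high, with a round steel collar (52 mm across, top 60 mm above the table), the black bleed knob on top. Origin: centre of the underside, on the knob's axis. Stands free on the table.
- knob (a joint): Turn of the bleed knob in rad about its vertical axis: 0 at rest, grows clockwise seen from above up to a hard stop at 1.2. A spring drives it back to 0 at all times: about 0.05 N m at rest and 0.19 N m at the stop.
- knob_grip (a point): Point on the knob's axis at the height to grip it, 87 mm above the table: the knob has an upright bar 46 mm long (along this frame's x), 14 mm thick (along y) and 30 mm high (from 70 to 100 mm above the table). The frame turns with the knob.
- gauge: Loose taper gauge, 210 mm long, 120 g. Wooden handle 90 mm long (x), 22 mm wide (y), 36 mm high (z); origin at the centre of the handle's underside; x points along the blade to the tip. It stands on the table on the handle's underside, blade level. The steel blade, 120 mm long (x from 45 to 165 mm) and 24 mm wide, has a flat underside 14 mm above the origin; its top slopes, so that it is 3 mm thick at the tip and grows evenly to 9 mm at the handle.
- gauge_grip (a point): Point in the middle of the gauge's handle, 12 mm ahead of the body's origin (towards the blade) and 22 mm above the handle's underside: a good place to grip across the 22 mm width from above.
- gauge_tip (a point): Middle of the blade's tip, 165 mm ahead of the gauge's origin, 15.5 mm above the handle's underside.
- press: Base of the fixed tile press, 220 x 160 mm; origin at the centre of its underside, on the table. Its x axis points into the press: the mouth faces -x and the blade goes in along +x on the middle line (y = 0). Flat steel lower plate, 120 mm wide (y), from x = -75 to +80 mm, its top 65 mm above the table. Ahead of it (x below -75 mm) there is only the low base, 30 mm high, to x = -110 mm.
- apron (a point): Middle of the front edge of the lower plate, on its top face, 65 mm above the table (x = -75 mm, y = 0 in the press frame). The axes are the press's.
- head: Upper part of the press: two posts at the rear, crosshead (z 157 to 180 mm) and air cylinder up to 234 mm above the table, all at x above +19 mm in the press frame; it carries the upper plate. Its origin and axes are those of the press, but raised by the height of the gap, which is 4.3 to 6 mm and differs from day to day.
- nose (a point): Lowest line of the rounded front edge (radius 6 mm) of the upper plate, in the middle: x = -54 mm, y = 0 in the press frame. It lies one gap (4.3 to 6 mm) above the lower plate's top; the foremost point of the edge is 6 mm further out. The upper plate is 98 mm wide at the edge and 14 mm thick.
- platen (a joint): Lift of the upper plate in m: 0 resting on its stop, up to 0.012. Gravity and a spring press it down: about 8.5 N to lift it off its stop and 1.5 N more for each mm. As the blade's slope meets the edge, this weight comes to bear on the blade; resting on the lower plate it then drags on both plates (friction coefficient about 0.3 to 0.5 on each, so a push of some 4 to 9 N); 10 mm further in raises the plate 0.5 mm.
- paint_bottle: Bystander: yellow paint bottle, 48 mm across, 105 mm high; origin at the centre of its underside. Leave alone.
- paint_jar: Bystander: red paint jar, 56 mm across, 60 mm high; origin at the centre of its underside. Leave alone.
- bowl: Bystander: white bowl, 110 mm across, 50 mm high; origin at the centre of its underside. Leave alone.

How it is judged:
On the way, in this order (a step that is already met when the one before it is completed fails the run):
1. the bleed knob is turned to its stop (value of joint knob above 1.1 rad), for 0.1 s.
2. the knob is let go and has sprung back (value of joint knob below 0.12 rad and contact force between the fingers and valve below 0.2 N), for 0.2 s.
3. the gauge is carried in the fingers, clear of the table (height (world z) of gauge above 0.03 m and contact force between the fingers and gauge above 1 N), for 0.2 s.
4. the blade's tip is between the plates (x of gauge_tip in the frame of press above -0.05 m and y of gauge_tip in the frame of press between -0.03 and 0.03 m and z of gauge_tip in the frame of press between 0.063 and 0.073 m), for 0.1 s.
At the end, for the whole second after the job is handed in: Tip between the plates, within 30 mm of mid-line, straight to 0.15 rad, level to 0.12; blade bears on the upper plate (over 1.5 N) and lower plate (over 0.5 N), upper plate raised under 2.5 mm; fingers hold the gauge still by its handle, over 35 mm above the table; knob back below 0.12 rad (all of step 4 and contact force between gauge and head above 1.5 N and contact force between gauge and press above 0.5 N and value of joint platen below 0.0025 m and contact force between the fingers and gauge above 2 N and x of the grasp point in the frame of gauge below 0.05 m and height (world z) of gauge above 0.035 m and angle between the x axis of gauge and the x axis of press, either way round below 0.15 rad and angle between gauge's own z axis and vertical below 0.12 rad and linear speed of gauge below 0.01 m/s and value of joint knob below 0.12 rad); the arm keeps its last pose, push and grip.
It fails at once if the upper plate is wedged up more than 4 mm (value of joint platen above 0.004 m).
It fails at once if the gauge is rammed against the press (over 60 N) (contact force between gauge and head above 60 N or contact force between gauge and press above 60 N).
It fails at once if a bystander is moved by more than 20 mm (distance of any of paint_bottle, paint_jar, bowl from where it was at the start of the episode above 0.02 m).
It also fails if it takes over 72 s, if anything falls off the work surface, if the arm or the gripper's body presses on something with over 40 N, if the wrist force passes 120 N, or if a joint passes its speed limit or range.

## Working session

There is one attempt and no reset: what is moved stays moved. The work goes in short steps, Python scripts to look and compute and a tool call to move; the robot and the scene stay as the last step left them, time stands still between calls to the robot, and variables do not carry over. Pictures are saved under pics/ and viewed, at most 10 in all, crops included, and the job is handed in when it is done.

Besides the shell and the picture viewer there is one more tool, called after "Call:" as name([rows], argument=value, ...), one row to a line, values as JSON. servo_tool: Moves the arm, as the interface text tells. Its arguments: {"type":"object","properties":{"steps":{"type":"array"},"newtons":{"type":"number"}},"required":["steps"]}

```bash
mkdir -p pics
python3 - <<'E'
from bench import r
import cv2,pickle
d={}
for n in("side","top"):
    f=r.grab_frame(n); d[n]=f; cv2.imwrite(f"pics/{n}0.png",f["color"]); print(n,{k:v for k,v in f.items() if k!="color"})
pickle.dump(d,open("f0.pkl","wb"))
print(r.get_state())
E
```

```text
side {'fx': 425.0825755677324, 'fy': 425.0825755677324, 'cx': 276.978046426583, 'cy': 209.9793140736674, 'view': array([[-7.58462815e-01,  6.51716006e-01, -6.37539266e-04,
         4.26384904e-01],
       [-4.81673874e-01, -5.59909402e-01,  6.74160026e-01,
         2.10293107e-01],
       [ 4.39003915e-01,  5.11632397e-01,  7.38585035e-01,
        -1.61221709e+00],
       [ 0.00000000e+00,  0.00000000e+00,  0.00000000e+00,
         1.00000000e+00]])}
top {'fx': 477.17177058754737, 'fy': 477.17177058754737, 'cx': 276.4635059323687, 'cy': 212.99212221434857, 'view': array([[-0.13026571, -0.99147788, -0.00156721,  0.03642876],
       [ 0.9679292 , -0.12751391,  0.21645617, -0.5679725 ],
       [-0.21481134,  0.02667987,  0.97629108, -1.1277114 ],
       [ 0.        ,  0.        ,  0.        ,  1.        ]])}
{'time': 0.1, 'joint_pos': array([-1.46348318e+00,  2.07336798e-01,  1.54280451e+00, -1.35491486e-05,
        1.39349151e+00, -1.50482505e-01]), 'joint_vel': array([ 0.0002147 , -0.00223863, -0.0012315 , -0.00153478, -0.0005419 ,
        0.00114117]), 'tau': array([-8.76306490e-05, -3.71862888e+01, -2.82292271e+01,  7.00993720e-02,
        3.12212727e-02, -5.38932807e-05]), 'ee_pos': array([ 0.1465116 , -0.55526888,  0.2044089 ]), 'tool_rot': array([ 9.91703500e-01,  1.28542317e-01,  1.53508814e-05, -1.01999023e-03]), 'ft_force': array([-0.2625898 , -0.38009273, -0.54529955]), 'ft_torque': array([-0.00501907, -0.03596921, -0.0086503 ]), 'grip_force': 0.0, 'width': 1.003355148427022}
```

View pics/side0.png

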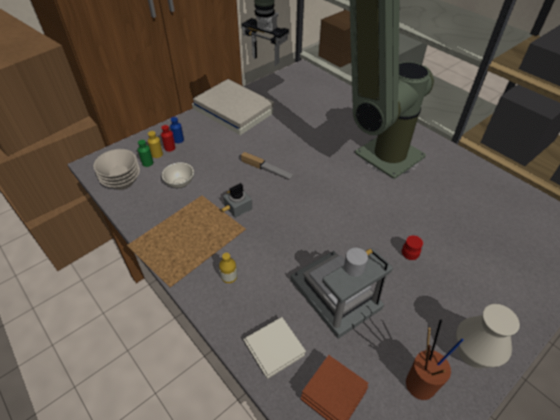

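View pics/top0.png

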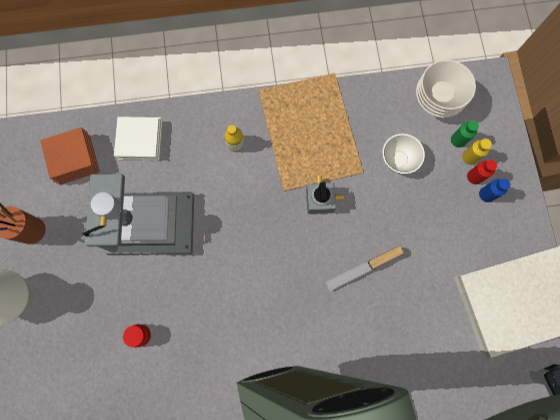

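The side view shows the valve at (238,200), the gauge from handle (252,160) to tip (291,177), and the press at (345,285). In the top view the valve is at (321,195), the gauge handle at (387,257) with its tip at (329,287), and the press spans (105–193, 178–254) with its mouth to the right.

```bash
cat > h.py <<'E'
import numpy as np,cv2,pickle
def ray(f,u,v):
    V=f["view"];R=V[:3,:3];c=-R.T@V[:3,3]
    d=R.T@np.array([(u-f["cx"])/f["fx"],-(v-f["cy"])/f["fy"],-1]);return c,d
def plane(f,u,v,z):
    c,d=ray(f,u,v);return c+d*(z-c[2])/d[2]
def tri(fa,a,fb,b):
    c1,d1=ray(fa,*a);c2,d2=ray(fb,*b)
    s=np.linalg.lstsq(np.c_[d1,-d2],c2-c1,rcond=None)[0]
    p,q=c1+d1*s[0],c2+d2*s[1];return (p+q)/2,np.linalg.norm(p-q)
def proj(f,p):
    q=f["view"][:3,:3]@np.asarray(p)+f["view"][:3,3];return f["cx"]-f["fx"]*q[0]/q[2],f["cy"]+f["fy"]*q[1]/q[2]
def crop(f,u,v,w,h,s):
    return cv2.resize(f["color"][v:v+h,u:u+w],None,fx=s,fy=s,interpolation=cv2.INTER_CUBIC)
E
python3 - <<'E'
from h import *
d=pickle.load(open("f0.pkl","rb"));t=d["top"];s=d["side"]
cv2.imwrite("pics/a.png",np.vstack([np.hstack([crop(t,300,170,60,50,6.5),crop(s,210,175,60,50,6.5)]),np.hstack([crop(t,320,240,120,50,3.25),crop(s,220,140,120,50,3.25)])]))
cv2.imwrite("pics/b.png",np.hstack([crop(t,80,165,120,100,3.3),crop(s,290,235,120,100,3.3)]))
# gauge handle colour blob (orange-brown), blade
hsv=cv2.cvtColor(t["color"],cv2.COLOR_BGR2HSV)
m=cv2.inRange(hsv,(8,90,60),(25,255,255));m[:240]=0;m[275:]=0;m[:,:360]=0;m[:,420:]=0
ys,xs=np.nonzero(m);print("handle",len(xs),cv2.minAreaRect(np.c_[xs,ys].astype(np.float32)))
E
```

```text
handle 308 ((385.9000244140625, 256.8000183105469), (8.497057914733887, 34.882659912109375), 63.43495178222656)
```

View pics/a.png

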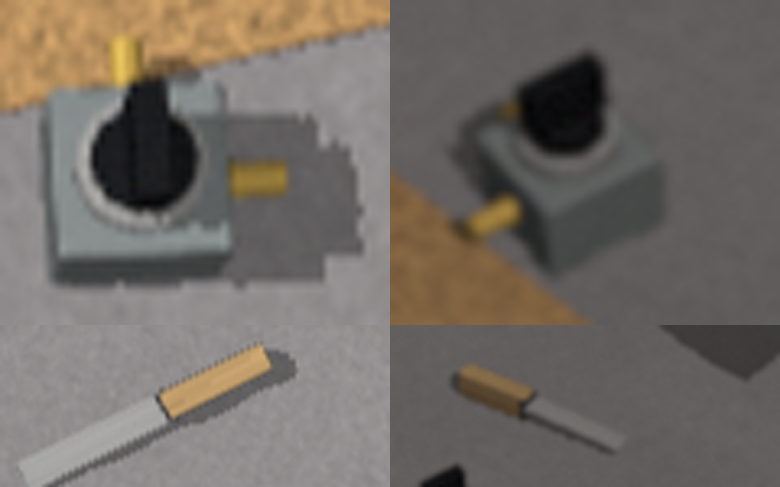

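View pics/b.png

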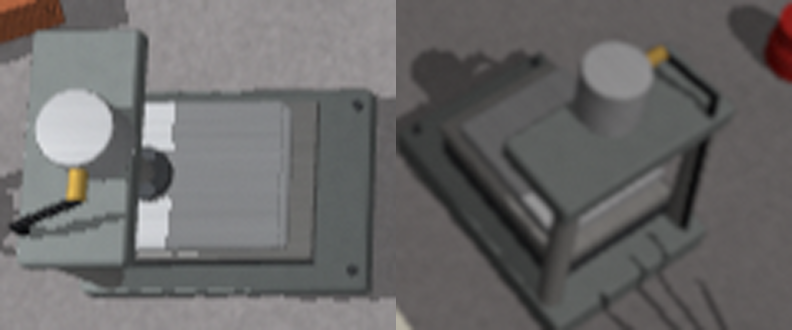

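The close-ups show the knob bar running along the image's vertical at about (323,192), the gauge handle's top-face corners at (369,262), (401,247), (403,253) and (372,268), and the press's front plate edge from (176,195) to (174,244).

Run:
```python
from h import *
np.set_printoptions(precision=4,suppress=True)
d=pickle.load(open("f0.pkl","rb"));t=d["top"];s=d["side"]
P=lambda o,k,pts,z,f=t:np.array([plane(f,o[0]+x/k,o[1]+y/k,z) for x,y in pts])
b=P((300,170),6.5,[(48,90),(225,88),(230,256),(57,256)],.052);print("valve",b,b.mean(0))
h=P((320,240),3.25,[(158,70),(262,22),(270,41),(170,92)],.036);print("handle",h,h.mean(0));
e=(h[0]+h[3]-h[1]-h[2])[:2];print("yaw handle",np.degrees(np.arctan2(e[1],e[0])),np.linalg.norm(e)/2)
a=P((80,165),3.3,[(318,100),(312,262)],.065);print("apron",a,a.mean(0));e=a[1]-a[0];print(np.degrees(np.arctan2(e[1],e[0])),np.linalg.norm(e))
b=P((80,165),3.3,[(372,92),(370,292)],.03);print("base",b,b.mean(0));e=b[1]-b[0];print(np.degrees(np.arctan2(e[1],e[0])),np.linalg.norm(e))
n=P((80,165),3.3,[(290,105),(286,250)],.085);print("nose",n,n.mean(0));e=n[1]-n[0];print(np.degrees(np.arctan2(e[1],e[0])),np.linalg.norm(e))
# blade mask line fit
g=t["color"].astype(int);sub=g[255:300,320:375];
m=((sub.min(2)>135)).astype(np.uint8);n_,l,st,c=cv2.connectedComponentsWithStats(m);i=1+st[1:,4].argmax();ys,xs=np.nonzero(l==i)
print("blade",st[i],cv2.boxPoints(cv2.minAreaRect(np.c_[xs+320,ys+255].astype(np.float32))))
im=np.hstack([crop(t,300,170,45,45,8.8),crop(s,220,175,45,45,8.8)]);im=(255*(im/255.)**.45).astype(np.uint8)
im2=np.hstack([crop(t,150,185,45,22,8.8),crop(t,150,235,45,22,8.8)])
cv2.imwrite("pics/c.png",np.vstack([im,im2]))
```

```text
valve [[ 0.6353 -0.1263  0.052 ]
 [ 0.627  -0.1953  0.052 ]
 [ 0.56   -0.1866  0.052 ]
 [ 0.5687 -0.1202  0.052 ]] [ 0.5978 -0.1571  0.052 ]
handle [[ 0.4207 -0.2503  0.036 ]
 [ 0.4469 -0.3363  0.036 ]
 [ 0.4315 -0.3396  0.036 ]
 [ 0.4029 -0.2565  0.036 ]] [ 0.4255 -0.2957  0.036 ]
yaw handle 107.9434685823957 0.08887469360074679
apron [[0.6451 0.2052 0.065 ]
 [0.5217 0.2202 0.065 ]] [0.5834 0.2127 0.065 ]
173.06215092766723 0.12436613311725957
base [[0.6561 0.169  0.03  ]
 [0.4992 0.1852 0.03  ]] [0.5777 0.1771 0.03  ]
174.13727311845093 0.15774638530626703
nose [[0.6383 0.2226 0.085 ]
 [0.5294 0.2344 0.085 ]] [0.5838 0.2285 0.085 ]
173.80598092618925 0.1095254904209603
blade [   0    0   55   45 2214] [[320. 255.]
 [374. 255.]
 [374. 299.]
 [320. 299.]]
```

View pics/c.png

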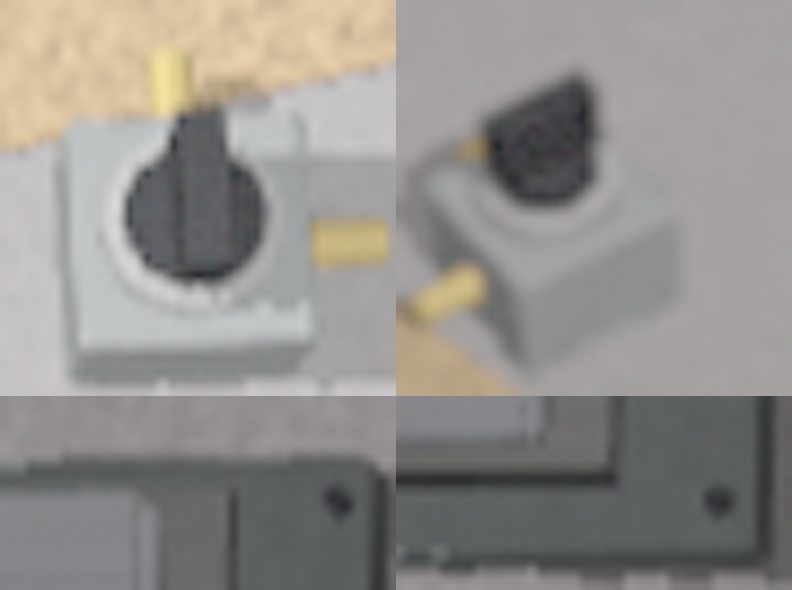

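The enhanced crop shows the bar's top face running from about (322.7,182) to (323.5,201) in top-image pixels. It is parallel to the block's sides.

Run:
```python
from h import *
from scipy.spatial.transform import Rotation as R
np.set_printoptions(precision=4,suppress=True)
d=pickle.load(open("f0.pkl","rb"));t=d["top"];s=d["side"]
a=plane(t,300+200/8.8,170+108/8.8,.1);b=plane(t,300+207/8.8,170+275/8.8,.1);print(a,b,(a+b)/2,np.degrees(np.arctan2(*(a-b)[1::-1])),np.linalg.norm(a-b))
q=[9.91703500e-01,1.28542317e-01,0,0];print(R.from_quat(q).as_matrix())
for p in [(.598,-.157,.0),(.4255,-.2957,.036),(.58,.22,.065)]: print(proj(t,p),proj(s,p))
# handle by side view
for u,v in [(458,373),(470,366),(535,387),(520,412)]: print(plane(s,220+(u-390)/3.25,140+(v-325)/3.25,.036))
# bar by side: ends of bar top
for u,v in [(482,140),(580,70),(592,85)]: print("barS",plane(s,220+(u-396)/8.8,175+v/8.8,.1))
```

```text
[ 0.6211 -0.1592  0.1   ] [ 0.5736 -0.1539  0.1   ] [ 0.5974 -0.1566  0.1   ] -6.376490893947698 0.04783999663559805
[[ 0.967  0.255  0.   ]
 [ 0.255 -0.967  0.   ]
 [ 0.     0.    -1.   ]]
(np.float64(319.6965991230961), np.float64(201.30516444876338)) (np.float64(238.48472401915936), np.float64(206.95980939479122))
(np.float64(386.2119389844903), np.float64(257.28009425719324)) (np.float64(252.55104306490168), np.float64(156.4571562343671))
(np.float64(172.6562091216084), np.float64(221.28411306902296)) (np.float64(323.0764415574927), np.float64(262.69167564979875))
[ 0.4519 -0.3309  0.036 ]
[ 0.4342 -0.3317  0.036 ]
[ 0.4014 -0.2558  0.036 ]
[ 0.4403 -0.2344  0.036 ]
barS [ 0.628  -0.1517  0.1   ]
barS [ 0.5795 -0.1574  0.1   ]
barS [ 0.5809 -0.1484  0.1   ]
```

Call:
servo_tool([
  [0,35.8,-18,0,0,0,0],
  [0,35.8,-18,0,0,0,0],
  [0,35.8,-18,0,0,0,0],
  [0,35.8,-18,0,0,0,0],
  [0,35.8,-18,0,0,0,0],
  [0,35.8,-18,0,0,0,0],
  [0,35.8,-18,0,0,0,0],
  [0,35.8,-18,0,0,0,0],
  [0,35.8,-18,0,0,0,0],
  [0,35.8,-18,0,0,0,0],
  [0,35.8,-18,0,0,0,0],
  [0,35.8,-18,0,0,0,0],
  [0,35.8,-18,0,0,0,0],
  [0,35.8,-18,0,0,0,0],
  [0,35.8,-18,0,0,0,0],
  [0,0,0,0,0,0,10.6],
  [0,0,0,0,0,0,10.6],
  [0,0,0,0,0,0,0],
  [0,0,0,0,0,0,0],
])

```text
time: 2.48
ee_pos: [0.5967, -0.158, 0.2051]
tool_rot: [0.998, -0.055, -0.0, -0.0]
ft_force: [0.6, -0.1, 0.0]
width: 0.998
grip_force: 0.0
```

Call:
servo_tool([
  [0.5,1,-1,30,0,0,0],
  [0.5,0,0,35,0,0,0],
  [0.5,0,0,30,0,0,0],
  [0.5,0,0,25,0,0,0],
  [0.5,0,0,13,0,0,0],
  [0.5,0,0,0,0,0,0],
  [0.5,0,0,0,0,0,0],
])

```text
time: 3.35
ee_pos: [0.5991, -0.1576, 0.0738]
tool_rot: [0.998, -0.056, 0.001, 0.0]
ft_force: [0.4, 0.7, -0.9]
width: 0.501
grip_force: 0.0
```

Run:
```python
from bench import r
from h import *
s=r.get_state();print(s["joint_pos"],s["ft_force"],s["width"],s["ee_pos"])
d={n:r.grab_frame(n) for n in("side","top")}
cv2.imwrite("pics/d.png",np.hstack([crop(d["top"],280,150,90,80,4.4),crop(d["side"],195,150,90,80,4.4)]))
```

```text
[-3.96857048e-01  4.28336179e-01  1.54194072e+00  5.51746707e-06
  1.16899914e+00  1.28583755e+00] [ 0.38460156  0.68219419 -0.90227219] 0.5013541415927535 [ 0.59908578 -0.157607    0.07375513]
```

View pics/d.png

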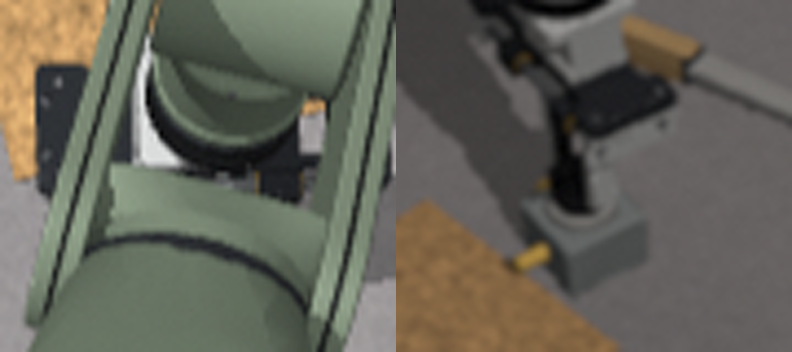

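The side view shows the fingers straddling the knob bar above the collar at about crop (580,190). Next I close on it and twist.

Call:
servo_tool([
  [1,-1,0,2,0,0,0],
  [1,0,0,0,0,0,0],
  [1,0,0,0,0,0,0],
  [1,0,0,0,0,0,0],
  [1,0,0,0,0,0,0],
  [1,0,0,0,0,0,0],
], newtons=50)

```text
time: 4.2
ee_pos: [0.5971, -0.1573, 0.0705]
tool_rot: [0.998, -0.056, -0.0, 0.0]
ft_force: [0.6, -1.6, 0.3]
width: 0.142
grip_force: 49.9
```

Call:
servo_tool([
  [1,0,0,0,0,0,8],
  [1,0,0,0,0,0,8],
  [1,0,0,0,0,0,8],
  [1,0,0,0,0,0,8],
  [1,0,0,0,0,0,8],
  [1,0,0,0,0,0,8],
  [1,0,0,0,0,0,8],
  [1,0,0,0,0,0,8],
  [1,0,0,0,0,0,5],
  [1,0,0,0,0,0,0],
  [1,0,0,0,0,0,0],
])

```text
time: 5.58
ee_pos: [0.5999, -0.154, 0.0706]
tool_rot: [0.792, -0.611, 0.001, -0.003]
ft_force: [6.7, 6.1, -2.1]
width: 0.144
grip_force: 50.0
```

```bash
python3 -c "
from bench import r
s=r.get_state();print(s['joint_pos'],s['ft_force'],s['ft_torque'],s['width'],s['ee_pos'])"
```

```text
[-0.39428679  0.43058548  1.54622036  0.00663025  1.16118232  2.488797  ] [ 6.65859291  6.10858857 -2.12350328] [ 1.25422133 -1.16587554  0.48045235] 0.14372913192744763 [ 0.5998527  -0.15396821  0.07057656]
```

Call:
servo_tool([
  [1,0,0,0,0,0,4],
  [1,0,0,0,0,0,0],
  [1,0,0,0,0,0,0],
])

```text
time: 5.95
ee_pos: [0.5999, -0.154, 0.0706]
tool_rot: [0.77, -0.638, 0.001, -0.003]
ft_force: [6.7, 6.3, -3.2]
width: 0.151
grip_force: 52.2
```

```bash
python3 -c "
from bench import r
s=r.get_state();print(s['joint_pos'],s['ft_force'],s['ft_torque'],s['width'],s['ee_pos'])"
```

```text
[-0.39400076  0.43061177  1.54615829  0.00610121  1.16114679  2.55726953] [ 6.6738606   6.2981769  -3.16759896] [ 1.20368073 -1.20664715  1.04947593] 0.1514385595356306 [ 0.59987456 -0.1539671   0.07058578]
```

Call:
servo_tool([
  [0,0,0,0,0,0,0],
  [0,0,0,0,0,0,0],
  [0,0,0,0,0,0,0],
  [0,0,0,0,0,0,0],
  [0,0,0,0,0,0,0],
  [0,0,0,0,0,0,0],
  [0,0,0,0,0,0,0],
  [0,0,0,-30,0,0,0],
  [0,0,0,-40,0,0,0],
  [0,0,0,-40,0,0,0],
  [0,0,0,-20,0,0,0],
  [0,0,0,0,0,0,-10.4],
  [0,0,0,0,0,0,-10.4],
  [0,0,0,0,0,0,-10.4],
  [0,0,0,0,0,0,-10.4],
  [0,0,0,0,0,0,-10.4],
  [0,0,0,0,0,0,-10.4],
  [0,0,0,0,0,0,-10.4],
  [0,0,0,0,0,0,-10.4],
  [0,0,0,0,0,0,-10.4],
])

```text
time: 8.45
ee_pos: [0.5972, -0.1575, 0.2005]
tool_rot: [0.992, 0.126, 0.0, 0.0]
ft_force: [0.8, -1.4, 0.3]
width: 1.001
grip_force: 0.0
```

Call:
servo_tool([
  [0,0,0,0,0,0,-10.4],
  [0,0,0,0,0,0,-10.4],
  [0,0,0,0,0,0,-10.4],
  [0,0,0,0,0,0,-10.4],
  [0,0,0,0,0,0,-10.4],
  [0,0,0,0,0,0,-10.4],
  [0,0,0,0,0,0,-10.4],
  [0,0,0,0,0,0,-10.4],
  [0,0,0,0,0,0,-10.4],
  [0,0,0,0,0,0,0],
  [0,0,0,0,0,0,0],
])

```text
time: 9.82
ee_pos: [0.5972, -0.1572, 0.2005]
tool_rot: [0.591, 0.807, -0.0, 0.0]
ft_force: [0.2, 1.0, -0.4]
width: 1.001
grip_force: 0.0
```

Run:
```python
from h import *
d=pickle.load(open("f0.pkl","rb"));t=d["top"];s=d["side"]
tip=plane(t,329.5,286.6,.016);h=plane(t,386.1,257.1,.036);print(tip,h,np.degrees(np.arctan2(*(tip-h)[1::-1])),np.linalg.norm((tip-h)[:2]))
ts=plane(s,220+(618-390)/3.25,140+(444-325)/3.25,.016);print(ts)
for o in (h,):
  e=(tip-h)[:2];e/=np.linalg.norm(e);g=h[:2]+.012*e;print("grip",g)
  D=g-np.array([.5972,-.1572]);print("tool dx dy",D@[-.302,.953],D@[.953,.302])
from bench import r
f=r.grab_frame("side");c=crop(f,200,130,110,90,5);cv2.imwrite("pics/e.png",c)
```

```text
[ 0.37328807 -0.14642375  0.016     ] [ 0.42598119 -0.29550396  0.036     ] 109.46620080494529 0.1581185494181407
[ 0.37853492 -0.14202927  0.016     ]
grip [ 0.42198218 -0.2841899 ]
tool dx dy -0.06810559773791029 -0.20533353355380723
```

View pics/e.png

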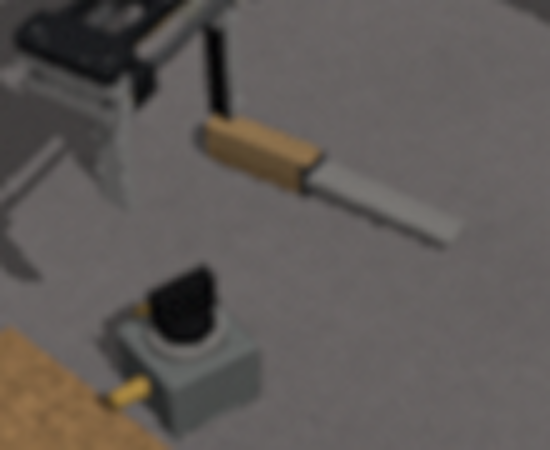

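The side view shows the knob back at rest (crop (185,300)) and the gauge undisturbed, with its handle at crop (265,150) and its tip at (455,236).

Call:
servo_tool([
  [0,-11,-34,0,0,0,0],
  [0,-11,-34,0,0,0,0],
  [0,-11,-34,0,0,0,0],
  [0,-11,-34,0,0,0,0],
  [0,-12,-34,0,0,0,0],
  [0,-12,-35,0,0,0,-0.7],
  [0.3,0,0,30,0,0,0],
  [0.3,0,0,35,0,0,0],
  [0.3,0,0,35,0,0,0],
  [0.3,0,0,30,0,0,0],
  [0.3,0,0,20,0,0,0],
  [0.3,0,0,0,0,0,0],
  [0.3,0,0,0,0,0,0],
], newtons=40)

```text
time: 11.5
ee_pos: [0.4233, -0.2849, 0.0514]
tool_rot: [0.585, 0.811, -0.0, 0.001]
ft_force: [0.8, 0.2, 0.8]
width: 0.698
grip_force: 0.0
```

Run:
```python
from h import *
from bench import r
d={n:r.grab_frame(n) for n in("side","top")}
cv2.imwrite("pics/f.png",np.hstack([crop(d["top"],320,210,110,90,3.6),crop(d["side"],210,110,110,90,3.6)]))
```

```text
(no output)
```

View pics/f.png

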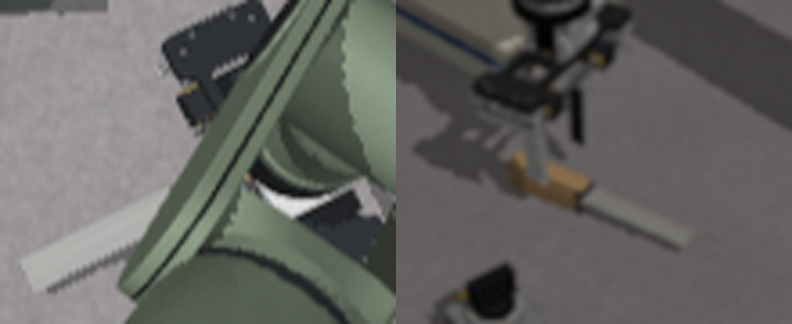

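The fingers straddle the handle (side crop (545,175)) and are clear of it. I descend and grip.

Call:
servo_tool([
  [0.3,0,-1,25,0,0,0],
  [0.3,0,0,15,0,0,0],
  [0.3,0,0,5,0,0,0],
  [0.3,0,0,0,0,0,0],
  [1,0,0,0,0,0,0],
  [1,0,0,0,0,0,0],
  [1,0,0,0,0,0,0],
  [1,0,0,0,0,0,0],
  [1,0,0,0,0,0,0],
  [1,0,0,0,0,0,0],
], newtons=40)

```text
time: 12.85
ee_pos: [0.4218, -0.2847, 0.0055]
tool_rot: [0.584, 0.811, 0.0, 0.0]
ft_force: [0.2, 1.2, -0.4]
width: 0.232
grip_force: 40.0
```

Call:
servo_tool([
  [1,0,0,-20,0,0,0],
  [1,0,0,-40,0,0,0],
  [1,0,0,-40,0,0,0],
  [1,0,0,-40,0,0,0],
  [1,0,0,-10,0,0,0],
  [1,26,23.6,0,0,0,0],
  [1,26,23.6,0,0,0,0],
  [1,26,23.6,0,0,0,0],
  [1,26,23.6,0,0,0,0],
  [1,26,23.6,0,0,0,0],
  [1,26,23.6,0,0,0,0],
  [1,26,23.6,0,0,0,0],
  [1,26,23.6,0,0,0,0],
  [1,26,23.6,0,0,0,0],
  [1,25,23.6,0,0,0,0],
  [1,0,0,0,0,0,8.2],
  [1,0,0,0,0,0,8.2],
  [1,0,0,0,0,0,8.2],
  [1,0,0,0,0,0,0],
  [1,0,0,0,0,0,0],
])

```text
time: 15.35
ee_pos: [0.5627, 0.0358, 0.1542]
tool_rot: [0.743, 0.669, -0.001, -0.001]
ft_force: [0.7, -0.3, -1.1]
width: 0.234
grip_force: 40.0
```

Call:
servo_tool([
  [1,0,0,30,0,0,0],
  [1,0,0,30,0,0,0],
  [1,0,0,16,0,0,0],
  [1,0,0,0,0,0,0],
  [1,0,0,0,0,0,0],
])

```text
time: 15.98
ee_pos: [0.5645, 0.0357, 0.0806]
tool_rot: [0.744, 0.668, 0.001, 0.001]
ft_force: [-0.1, 0.4, -1.0]
width: 0.231
grip_force: 40.0
```

Run:
```python
from h import *
from bench import r
d={n:r.grab_frame(n) for n in("side","top")};pickle.dump(d,open("f1.pkl","wb"))
cv2.imwrite("pics/g.png",np.hstack([crop(d["top"],140,175,100,90,4),crop(d["side"],270,220,100,90,4)]))
```

```text
(no output)
```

View pics/g.png

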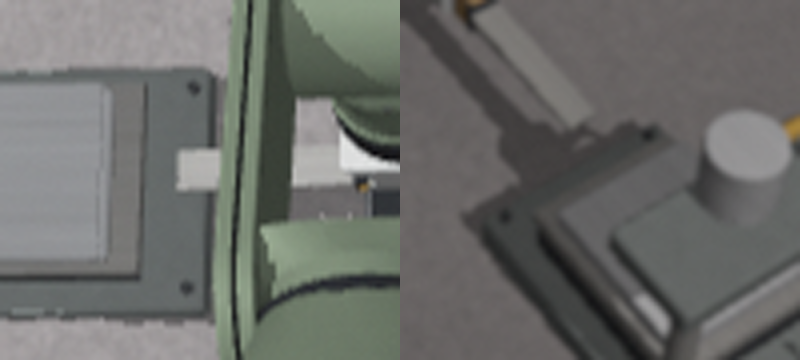

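The top crop shows the blade tip at image pixels (184.4,217.5), just ahead of the plate edge whose middle is at (176,220).

Run:
```python
from h import *
d=pickle.load(open("f1.pkl","rb"));t=d["top"];s=d["side"]
T=lambda x,y,z:plane(t,140+x/4,175+y/4,z)
S=lambda x,y,z:plane(s,270+(x-400)/4,220+y/4,z)
tip=(T(177,150,.092)+T(178,190,.092))/2;print("tip",tip,"side",(S(595,108,.092)+S(568,128,.092))/2)
b0,b1=T(194,89,.03),T(187,287,.03);print("bolts",(b0+b1)/2,np.degrees(np.arctan2(*(b0-b1)[1::-1]))+90)
a0,a1=T(146,85,.065),T(142,276,.065);print("apron",(a0+a1)/2,np.degrees(np.arctan2(*(a0-a1)[1::-1]))+90)
n0,n1=T(112,84,.085),T(108,262,.085);print("nose",(n0+n1)/2,np.degrees(np.arctan2(*(n0-n1)[1::-1]))+90)
s0,s1=S(503,216,.03),S(650,133,.03);print("bolts side",s0,s1,(s0+s1)/2,np.degrees(np.arctan2(*(s1-s0)[1::-1]))+90, b0,b1)
g0,g1=T(225,148,.093),T(320,145,.096);print("gauge edge yaw",np.degrees(np.arctan2(*(g0-g1)[1::-1])))
O=np.array([.591,.287]);a=np.radians(83.8);x=np.array([np.cos(a),np.sin(a)]);y=np.array([-x[1],x[0]])
for q in (tip,(a0+a1)/2,(b0+b1)/2,(n0+n1)/2,[.5645,.0357]): print((np.array(q)[:2]-O)@x,(np.array(q)[:2]-O)@y)
```

```text
tip [0.57942139 0.18575465 0.092     ] side [0.57961197 0.18603773 0.092     ]
bolts [0.58196558 0.18899365 0.03      ] 82.83825070711592
apron [0.5825084  0.21145845 0.065     ] 83.95098942369724
nose [0.58512785 0.22788294 0.085     ] 84.08716061370905
bolts side [0.64723762 0.18123746 0.03      ] [0.51501634 0.19819094 0.03      ] [0.58112698 0.1897142  0.03      ] 262.693373680053 [0.64592437 0.18095715 0.03      ] [0.51800679 0.19703015 0.03      ]
gauge edge yaw 83.67075604254158
-0.10190364893464086 0.0005764495634858208
-0.07601679552648985 0.0002834967907179504
-0.09840881842179962 -0.0016030488324251745
-0.05940546891282821 -0.0005468027118725118
-0.2526921201724524 -0.0007952375436572113
```

Call:
servo_tool([
  [1,15,0,0,0,0,0],
  [1,15,0,0,0,0,0],
  [1,5,0,0,0,0,0],
  [1,0,0,10,0,0,0],
  [1,0,0,8,0,0,0],
  [1,0,0,3,0,0,0],
  [1,0,0,1,0,0,0],
  [1,0,0,0,0,0,0],
  [1,0,0,0,0,0,0],
  [1,0,0,0,0,0,0],
])

```text
time: 17.32
ee_pos: [0.5674, 0.0705, 0.0577]
tool_rot: [0.744, 0.668, 0.0, 0.0]
ft_force: [0.1, 0.7, -1.4]
width: 0.231
grip_force: 40.0
```

Call:
servo_tool([
  [1,0,0,1,0,0,0],
  [1,0,0,0,0,0,0],
  [1,0,0,0,0,0,0],
  [1,0,0,0,0,0,0],
])

```text
time: 17.82
ee_pos: [0.5673, 0.0706, 0.0565]
tool_rot: [0.744, 0.668, 0.0, 0.0]
ft_force: [-0.0, -0.8, -0.8]
width: 0.23
grip_force: 40.0
```

Call:
servo_tool([
  [1,0,0,0.7,0,0,0],
  [1,0,0,0,0,0,0],
  [1,0,0,0,0,0,0],
  [1,0,0,0,0,0,0],
])

```text
time: 18.32
ee_pos: [0.5675, 0.0705, 0.056]
tool_rot: [0.744, 0.668, 0.0, 0.0]
ft_force: [0.5, -1.4, 2.2]
width: 0.232
grip_force: 40.0
```

Call:
servo_tool([
  [1,3,0,0,0,0,0],
  [1,3,0,0,0,0,0],
  [1,3,0,0,0,0,0],
  [1,3,0,0,0,0,0],
  [1,3,0,0,0,0,0],
  [1,3,0,0,0,0,0],
  [1,3,0,0,0,0,0],
  [1,3,0,0,0,0,0],
  [1,0,0,0,0,0,0],
  [1,0,0,0,0,0,0],
])

```text
time: 19.58
ee_pos: [0.5699, 0.0949, 0.0558]
tool_rot: [0.744, 0.668, 0.0, -0.0]
ft_force: [-0.4, -1.1, 2.8]
width: 0.233
grip_force: 40.0
```

Tip is now at about −42 mm, in the gap. I continue gently in small steps.

Call:
servo_tool([
  [1,2,0,0,0,0,0],
  [1,2,0,0,0,0,0],
  [1,2,0,0,0,0,0],
  [1,2,0,0,0,0,0],
  [1,2,0,0,0,0,0],
  [1,0,0,0,0,0,0],
])

```text
time: 20.32
ee_pos: [0.5709, 0.1047, 0.0558]
tool_rot: [0.744, 0.668, 0.0, -0.0]
ft_force: [-0.1, -2.8, 4.8]
width: 0.232
grip_force: 40.0
```

Call:
servo_tool([
  [1,2,0,0,0,0,0],
  [1,2,0,0,0,0,0],
  [1,2,0,0,0,0,0],
  [1,0,0,0,0,0,0],
])

```text
time: 20.82
ee_pos: [0.5716, 0.1106, 0.0558]
tool_rot: [0.744, 0.668, 0.0, -0.0]
ft_force: [-0.9, -2.7, 4.5]
width: 0.232
grip_force: 40.0
```

Call:
servo_tool([
  [1,2,0,0,0,0,0],
  [1,2,0,0,0,0,0],
  [1,2,0,0,0,0,0],
  [1,0,0,0,0,0,0],
])

```text
time: 21.32
ee_pos: [0.5722, 0.1165, 0.0558]
tool_rot: [0.744, 0.668, 0.0, 0.0]
ft_force: [-0.5, -3.3, 4.9]
width: 0.23
grip_force: 40.0
```

Call:
servo_tool([
  [1,2,0,0,0,0,0],
  [1,2,0,0,0,0,0],
  [1,0,0,0,0,0,0],
])

```text
time: 21.7
ee_pos: [0.5727, 0.1204, 0.0559]
tool_rot: [0.744, 0.668, 0.0, 0.0]
ft_force: [-0.7, -4.1, 5.4]
width: 0.231
grip_force: 40.0
```

Call:
servo_tool([
  [1,2,0,0,0,0,0],
  [1,2,0,0,0,0,0],
  [1,0,0,0,0,0,0],
])

```text
time: 22.08
ee_pos: [0.5731, 0.1243, 0.0559]
tool_rot: [0.744, 0.668, 0.0, 0.0]
ft_force: [-0.1, -4.0, 5.0]
width: 0.23
grip_force: 40.0
```

Call:
servo_tool([
  [1,2,0,0,0,0,0],
  [1,2,0,0,0,0,0],
  [1,0,0,0,0,0,0],
])

```text
time: 22.45
ee_pos: [0.5736, 0.1282, 0.0559]
tool_rot: [0.744, 0.668, 0.0, 0.0]
ft_force: [0.7, -3.3, 5.1]
width: 0.23
grip_force: 40.0
```

Call:
servo_tool([
  [1,2,0,0,0,0,0],
  [1,2,0,0,0,0,0],
  [1,0,0,0,0,0,0],
])

```text
time: 22.82
ee_pos: [0.5741, 0.1322, 0.056]
tool_rot: [0.744, 0.668, 0.0, 0.0]
ft_force: [-1.0, -5.2, 5.8]
width: 0.23
grip_force: 40.0
```

Call:
servo_tool([
  [1,2,0,0,0,0,0],
  [1,2,0,0,0,0,0],
  [1,0,0,0,0,0,0],
])

```text
time: 23.2
ee_pos: [0.5745, 0.1361, 0.056]
tool_rot: [0.744, 0.668, 0.0, 0.0]
ft_force: [-0.2, -4.5, 6.2]
width: 0.231
grip_force: 40.0
```

Call:
servo_tool([
  [1,2,0,0,0,0,0],
  [1,2,0,0,0,0,0],
  [1,0,0,0,0,0,0],
])

```text
time: 23.58
ee_pos: [0.575, 0.14, 0.0561]
tool_rot: [0.744, 0.668, 0.0, 0.0]
ft_force: [-1.0, -4.4, 6.2]
width: 0.233
grip_force: 40.0
```

Call:
servo_tool([
  [1,0,0,-0.5,0,0,0],
  [1,2,0,0,0,0,0],
  [1,2,0,0,0,0,0],
  [1,0,0,0,0,0,0],
])

```text
time: 24.08
ee_pos: [0.575, 0.1434, 0.0563]
tool_rot: [0.744, 0.668, -0.001, 0.0]
ft_force: [-1.2, -5.2, 5.6]
width: 0.231
grip_force: 40.0
```

Run:
```python
from h import *
from bench import r
s=r.get_state();print(s["ft_force"],s["ft_torque"],s["ee_pos"])
d={n:r.grab_frame(n) for n in("side","top")};pickle.dump(d,open("f2.pkl","wb"))
cv2.imwrite("pics/h.png",np.hstack([crop(d["top"],130,180,70,70,5.5),crop(d["side"],275,220,70,70,5.5)]))
```

```text
[-1.17918307 -5.2123994   5.63475446] [-0.73304758 -0.01478606  0.0116259 ] [0.57497825 0.14338859 0.05628075]
```

View pics/h.png

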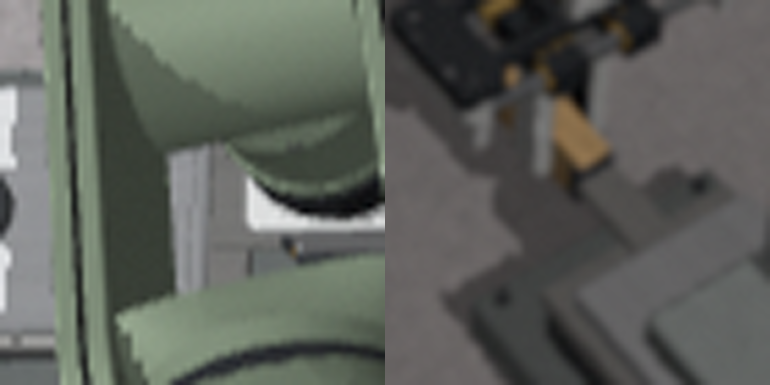

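The gauge lies straight along the mid-line with its handle just outside the base, and the side view shows no obvious lift. I average the force readings to judge the contacts.

```bash
cat > ft.py <<'E'
from bench import r
import numpy as np
np.set_printoptions(precision=3,suppress=True)
A=[]
for i in range(8):
    r.grab_frame("top");s=r.get_state();A.append(np.r_[s["ft_force"],s["ft_torque"],s["ee_pos"],s["tool_rot"]])
A=np.array(A);m=A.mean(0);print(m,A.std(0)[:6],s["time"])
E
python3 ft.py
```

```text
[-0.833 -6.085  5.653 -0.706 -0.022 -0.003  0.575  0.143  0.056  0.744
  0.668 -0.001  0.   ] [0.354 0.345 0.373 0.029 0.018 0.013] 24.575
```

Call:
servo_tool([
  [1,0,0,-0.5,0,0,0],
  [1,0,0,0,0,0,0],
])

```text
time: 24.82
ee_pos: [0.5749, 0.1435, 0.0564]
tool_rot: [0.744, 0.668, -0.001, 0.0]
ft_force: [0.0, -5.8, 3.4]
width: 0.228
grip_force: 40.0
```

```bash
python3 ft.py
```

```text
[ 0.24  -5.208  3.369 -0.729 -0.137 -0.052  0.575  0.144  0.056  0.744
  0.668 -0.001  0.   ] [0.4   0.403 0.323 0.027 0.033 0.03 ] 25.225
```

Call:
servo_tool([
  [1,0,0,-0.5,0,0,0],
  [1,2,0,0,0,0,0],
  [1,1,0,0,0,0,0],
  [1,0,0,0,0,0,0],
])

```text
time: 25.72
ee_pos: [0.5746, 0.1453, 0.0566]
tool_rot: [0.744, 0.668, -0.002, 0.001]
ft_force: [-1.2, -9.2, 3.2]
width: 0.231
grip_force: 40.0
```

```bash
python3 ft.py
```

```text
[-0.536 -8.638  2.761 -1.348 -0.085 -0.065  0.575  0.145  0.057  0.744
  0.668 -0.002  0.001] [0.329 0.298 0.36  0.02  0.021 0.022] 26.125
```

Call:
servo_tool([
  [1,1,0,0,0,0,0],
  [1,1,0,0,0,0,0],
  [1,1,0,0,0,0,0],
  [1,0,0,0,0,0,0],
  [1,0,0,0,0,0,0],
])

```text
time: 26.75
ee_pos: [0.5747, 0.1464, 0.0566]
tool_rot: [0.744, 0.668, -0.003, 0.001]
ft_force: [-1.7, -14.0, 4.2]
width: 0.233
grip_force: 40.0
```

```bash
python3 ft.py
```

```text
[ -1.672 -13.552   3.818  -2.054   0.054  -0.018   0.575   0.146   0.057
   0.744   0.668  -0.003   0.001] [0.483 0.499 0.754 0.029 0.017 0.027] 27.15
```

```bash
python3 -c "
from bench import r
print(r.job_done())"
```

```text
the job is handed in; nothing more can be done
None
```

I turned the knob to its stop and it sprang back. The gauge is in the middle of the gap and still gripped, and the job was handed in at about 27 s. Judging by the drag (about 14 N, more than the 4–9 N expected), the blade bears on both plates. By geometry the upper plate is raised only a few tenths of a millimetre; I could not measure the lift directly, and no verdict came back.

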